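# Set the lot code on the tile carton coder

### The arm

A 6-joint arm with a two-finger parallel gripper is mounted at the origin on the work surface. World frame = base frame: x ahead of the robot, y to its left, z up, the work surface at z = 0. Lengths are in m, angles in rad, forces in N, time in s.
With the tool pointing down it reaches from about 0.425 to 1.125 m from the base axis. Payload 14.9 kg.
Tool frame: the origin (TCP) lies midway between the tips of the shut fingers; the grasp point (between the pads) lies 19 mm behind it; z points along the fingers, y is the direction in which the jaws open and shut (so a half turn about z gives the same grasp; the last joint's range is limited). The gripper opens to 91 mm and grips with 3 to 60 N. Pads are 32 mm wide; open, the fingers measure 118 mm over their backs; the gripper's body (76 mm by 178 mm) begins 60 mm behind the grasp point.
Start: joints at [-1.278, 0.379, 1.734, -0, 1.028, -0.033], TCP at [0.224, -0.663, 0.214] pointing down, gripper open.
Joint ranges: [-2.77, 2.77], [-0.74, 2.19], [0, 2.66], [-1.06, 4.2], [0.31, 2.87], [-3.08, 3.08]. Speed limits (rad/s): [1.89, 1.89, 2.39, 3.14, 3.14, 3.14].

### API

Orientations are given as [roll, pitch, yaw] about the fixed x, y, z axes, in that order (R = Rz(yaw) Ry(pitch) Rx(roll)).
In Python, from station import readout, vision, order, cut_out, spot_point gives the robot as it stands.
- The arm moves only by the tool carry_out, never from a script. Its arguments are lists of equal length, an entry for each row: "dp": the shift along the tool's x, y, z in units of 40 mm (1.0 is 40 mm), a list of three; "twist": the turn, a rotation vector about the tool's x, y, z in units of 5 degrees (1.0 is 5 degrees), a list of three. In form: {"dp": [[dx, dy, dz], ...], "twist": [[ax, ay, az], ...]}. A call has 1 to 5 rows; each row is the pose to reach, as a shift and turn from the pose commanded when the call began, along the tool's axes at that moment; what a row does not reach only later rows make up. A row lasts 1/12 s, in which the tool goes at most 41.7 mm and 7.16 degrees, less where a joint would pass 70% of its speed; a pose out of reach is approached as far as the arm can. A call with a gripper value outside its range is refused whole. "jaw" is the closure, from 0 (fully open) to 1 (shut), set as the call begins (left out, the last holds). The fingers move at their own pace and stop on an object; "force" is the grip in N (left out, the last holds). Time passes only in rows, so rows that repeat a pose let the fingers close. It gives the time, the measured TCP pose, the force and the opening at its end, in the units of the state.
- readout.get_obs(): the state, without advancing time (a new reading comes with each control period).
- vision.read_camera(name): name is "scene" or "top" or "wrist"; returns a dict with "frame" (480x640x3 uint8, red, green, blue), "range_z" (480x640 float32, m along the optical axis (not along the pixel's ray), 0 where there is no reading), "fx", "fy", "cx", "cy" (pixels), "R" (3x3) and "t" (3): a world point X has camera coordinates R X + t; the wrist camera has in their place "T_tool_cam" (4x4, takes a point from camera to tool coordinates, whose origin is the TCP and whose axes are the flange's). Camera axes: x right, y down, z forward; pixel columns grow to the right and rows downward; lengths in m; the calibration is good to about 2 mm. The wrist camera is an equidistant fisheye: a pixel r from the principal point sees the ray r / f radians off the axis. A picture is of the moment at which its call begins: read the wrist's pose just before it.
- order.finish_job(): hands the job in, once; it reports no verdict.
Trained networks look in the newest picture that a camera, given by its name, has taken for a name from the list of things; names that differ only in an ending like _2 or _b are one class to them, and where a whole thing is asked for, a point or a joint stands for the part that bears it (a point fixed in the world has none). Each returns a list of dicts, best first, with "score" (0 to 1); they miss things now and then, are a little off and sometimes report something else, mostly with a low value. They report only what shows in the picture. A call takes as long as a camera call.
- cut_out(camera, label): "pixels" (480x640 bool, what is visible of it) and "extent" ([left, top, width, height] in pixels, round what is visible of it).
- spot_point(camera, label): "pixel" ([column, row] in pixels: a listed point, or the origin of a listed thing).
The state is a dict: "t": time; "q": joint angles; "joint_velocities": joint speeds; "joint_torque": joint torques, N m; "tool_pos": TCP position; "ee_rot": TCP orientation; "wrist_force": force on the tool from outside, world axes, zero at the start; "moment": the same for the moment, N m; "width": opening from 0.0 (shut) to 1.0 (fully open).
Only numpy, scipy, OpenCV 4.12 (cv2) and the standard library are available. Lean on these libraries where they do the work, as an engineer would, in place of code of your own. Each camera call takes 0.05 s, during which the arm holds its last target.

### The job

Set the carton coder for the next lot of tiles: roll its three thumbwheels so that, read from left to right as the robot sees them, the faces squarely on top show four, two and five dots. Then take the hand away.

Things in the scene. Friction and masses are not known exactly. Their poses are not given: they have to be found in the camera images.
- coder: Carton coder fixed to the table: grey housing 140 (x) x 236 (y) mm, top at 70 mm, with three half-sunk white thumbwheels in a row along y. Origin: centre of the underside; x points away from the robot, y left, z up. The wheels' common axis is parallel to y at x = 0, 60 mm above the table. Steel pointer fins, 91 mm high, stand 35 mm either side of each wheel's centre.
- wheel_left (a joint): Left wheel, centre at y = +70 mm of the coder. Value in rad: 0 with the one-dot face squarely on top, growing as the top rolls away from the robot (+x); N dots are on top at (N-1)*1.0472. All wheels: stops at -0.4 and 5.65 (no way round from six to one); stiff, 0.15 N m (about 4 N at the teeth), no clicks, stays where it is left.
- wheel_middle (a joint): Middle wheel, centre at y = 0, values as for the left one. Each wheel is 34 mm wide: a six-sided white drum, 28 mm from axis to flats and 32 to corners, flats with one to six black dots; on each corner a radial grey tooth, 7 mm thick, out to 52 mm from the axis. With a face squarely on top, the teeth beside it lean 30 degrees to either side.
- wheel_right (a joint): Right wheel, centre at y = -70 mm, same shape and values as the others. A wheel is rolled by pushing a tooth with closed fingertips in a straight line along the coder's x, tips about 97 mm above the table (just over the drum): from behind the tooth until it leans 30 degrees past the top.

How it is judged:
By the outcome, as a careful person would: the job done as asked, in the order asked, and still so for the second after the job is handed in, with the robot touching nothing.
It also fails if it takes over 48 s, if anything falls off the work surface, if the arm or the gripper's body presses on something with over 40 N, if the wrist force passes 120 N, or if a joint passes its speed limit or range.

## Working session

There is one attempt and no reset: what is moved stays moved. The work goes in short steps, Python scripts to look and compute and a tool call to move; the robot and the scene stay as the last step left them, time stands still between calls to the robot, and variables do not carry over. Pictures are saved under pics/ and viewed, and the job is handed in when it is done.

Besides the shell and the picture viewer there is one more tool, called after ">>>" as name(argument=value, ...), one argument or row to a line, values as JSON. carry_out: Moves the arm, as the interface text tells. Its arguments: {"type":"object","properties":{"dp":{"type":"array"},"twist":{"type":"array"},"jaw":{"type":"number"},"force":{"type":"number"}},"required":["dp","twist"]}

```bash
mkdir -p pics; ls
cat > look.py <<'E'
from station import readout, vision, order, cut_out, spot_point
import cv2, numpy as np
def snap(c,fn=None):
    d=vision.read_camera(c)
    if fn: cv2.imwrite('pics/'+fn,d['frame'][:,:,::-1])
    return d
def world(d,u,v,z=None):
    if z is None: z=d['range_z'][int(v),int(u)]
    p=np.array([(u-d['cx'])/d['fx']*z,(v-d['cy'])/d['fy']*z,z])
    return d['R'].T@(p-d['t'])
E
python3 - <<'E'
from look import *
print(readout.get_obs())
for c in ['scene','top']:
    d=snap(c,c+'0.png')
    print(c,d['R'],d['t'],d['fx'],d['cx'],d['cy'])
    for l in ['coder','wheel_left','wheel_middle','wheel_right']:
        for r in cut_out(c,l)[:4]: print(l,r['score'],r['extent'])
        for r in spot_point(c,l)[:4]: print(l,r['score'],r['pixel'])
E
```

```text
pics
{'t': 0.0, 'q': array([-1.27829792e+00,  3.79405162e-01,  1.73478230e+00, -2.61457093e-05,
        1.02853830e+00, -3.32816798e-02]), 'joint_velocities': array([ 0.00064003, -0.00061121,  0.00073653,  0.00050285, -0.00198607,
        0.00020867]), 'joint_torque': array([-4.30831406e-04, -7.63723254e+01, -4.34370840e+01,  6.49687671e-02,
        4.23601165e-02, -9.95422215e-05]), 'tool_pos': array([ 0.22391659, -0.66278869,  0.21328989]), 'ee_rot': array([-3.14045943e+00, -1.53374045e-05,  3.25793588e-01]), 'wrist_force': array([ 0.41041864,  0.4329191 , -0.16433149]), 'moment': array([-0.00100376, -0.03517965,  0.00284099]), 'width': 0.9984936790339823}
scene [[ 0.69865785  0.71541445 -0.00770569]
 [ 0.5172519  -0.51251913 -0.68540106]
 [-0.49429513  0.47487505 -0.728125  ]] [-0.42035251 -0.21113488  0.95878006] 511.19918331741303 326.49812902758947 246.42085280177946
coder 0.88 [221.2, 176.7, 222.6, 173.2]
coder 0.87 [331.4, 267.0]
wheel_left 0.97 [348.7, 180.9, 46.0, 47.0]Traceback (most recent call last):
  File "<stdin>", line 8, in <module>
ValueError: it knows: coder
```

Run:
```python
from look import *
for c in ['scene','top']:
    d=snap(c,c+'1.png')
    im=d['frame'][:,:,::-1]
    for l in ['coder','wheel_left','wheel_middle','wheel_right']:
        for r in cut_out(c,l)[:1]:
            e=r['extent'];print(c,l,r['score'],e, world(d,e[0]+e[2]/2,e[1]+e[3]/2))
            if l=='coder':
                x,y,w,h=[int(v) for v in e]
                cr=im[max(0,y-15):y+h+15,max(0,x-15):x+w+15]; print(x-15,y-15)
                cv2.imwrite(f'pics/{c}crop.png',cv2.resize(cr,None,fx=min(800/cr.shape[1],600/cr.shape[0]),fy=min(800/cr.shape[1],600/cr.shape[0]),interpolation=cv2.INTER_CUBIC))
    np.savez(c+'.npz',**d)
```

```text
scene coder 0.72 [220.2, 177.9, 220.8, 171.4] [0.57561962 0.03335022 0.07008575]
205 162
scene wheel_left 0.91 [348.5, 178.1, 43.9, 49.9] [0.55776217 0.12416989 0.10263368]
scene wheel_middle 0.92 [307.6, 192.7, 42.9, 49.8] [0.52843012 0.07713675 0.08817719]
scene wheel_right 0.88 [259.2, 217.6, 50.3, 53.4] [0.52333468 0.00390695 0.08783979]
top coder 0.55 [211.9, 200.5, 208.3, 159.5] [0.52010314 0.07086244 0.08684849]
196 185
top wheel_left 0.61 [242.9, 220.2, 41.3, 65.1] [0.55337152 0.13944148 0.0890522 ]
top wheel_middle 0.79 [294.3, 247.1, 38.2, 50.6] [0.52980027 0.07447155 0.08938552]
top wheel_right 0.6 [347.7, 249.7, 38.4, 76.8] [0.51023841 0.0073329  0.11123948]
```

View pics/topcrop.png

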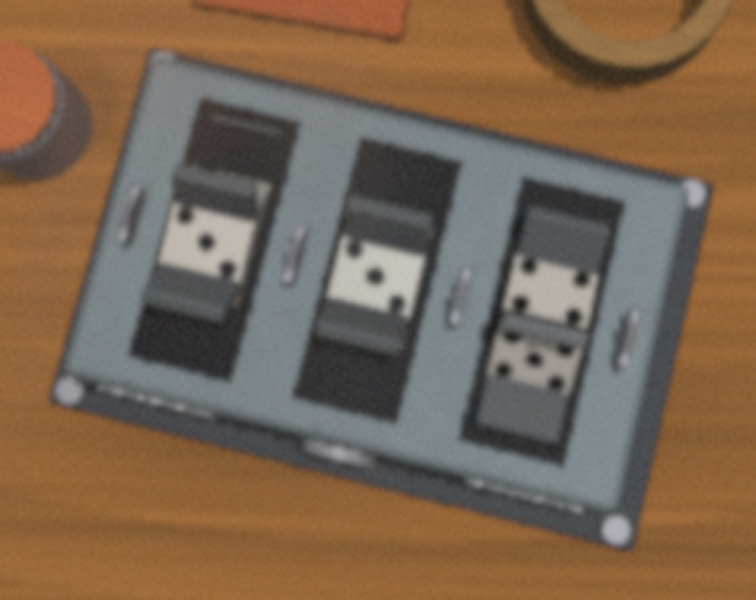

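View pics/scenecrop.png

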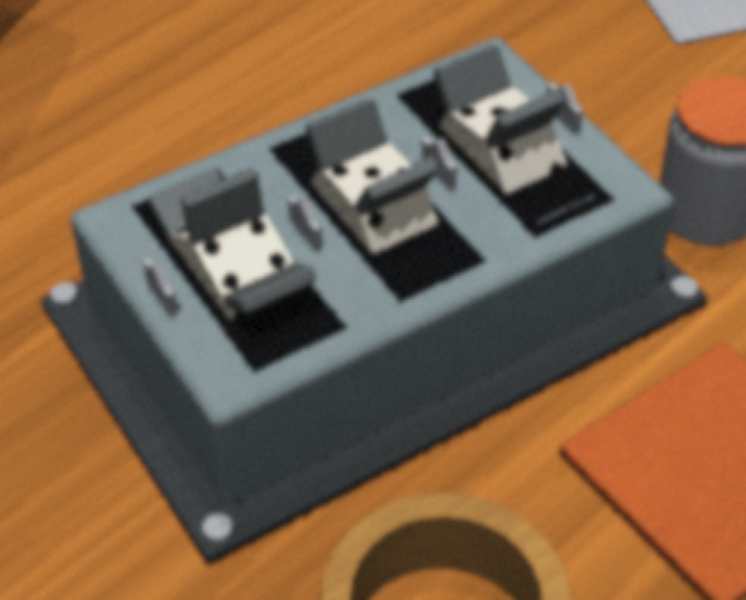

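View pics/top1.png

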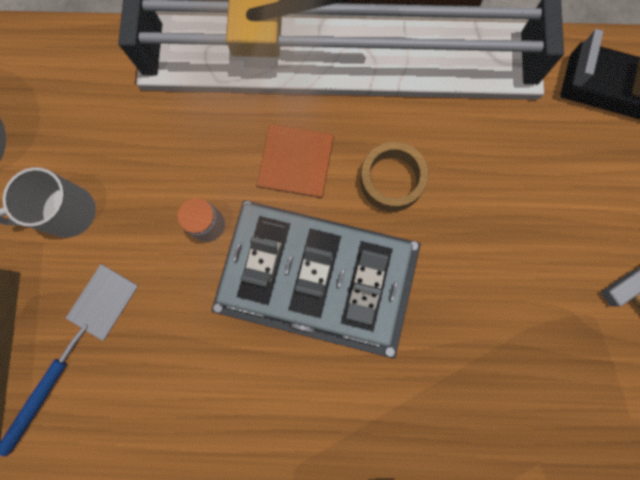

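Top view: far is up, left is +y. The left wheel is near 3, the middle near 3, and the right sits between 4 (far) and 5 (near). Next I'll fit the coder pose and wheel angles from depth.

```bash
cat > fit.py <<'E'
from look import *
from scipy.optimize import minimize, minimize_scalar
def cloud(d):
    z=d['range_z'];v,u=np.nonzero(z>0);z=z[v,u]
    p=np.c_[(u-d['cx'])/d['fx']*z,(v-d['cy'])/d['fy']*z,z]
    return (p-d['t'])@d['R'], u, v
def pose(P):
    m=(abs(P[:,2]-.07)<.006)&(np.hypot(P[:,0]-.53,P[:,1]-.07)<.17)
    Q=P[m,:2]
    # occupancy image -> largest contour -> rect
    g=np.zeros((400,400),np.uint8); ij=((Q-[.33,-.13])*1000).astype(int)
    g[ij[:,0].clip(0,399),ij[:,1].clip(0,399)]=255
    g=cv2.morphologyEx(g,cv2.MORPH_CLOSE,np.ones((7,7)))
    g=cv2.morphologyEx(g,cv2.MORPH_OPEN,np.ones((9,9)))
    c=max(cv2.findContours(g,cv2.RETR_EXTERNAL,cv2.CHAIN_APPROX_NONE)[0],key=cv2.contourArea)
    r=cv2.minAreaRect(c)
    return r, np.array([r[0][1],r[0][0]])/1000+[.33,-.13], np.median(P[m,2])
# section sdf distance of wheel (x,z relative to axis), angle a
def secdist(x,z,a):
    th=np.arctan2(x,z)-a; r=np.hypot(x,z)
    # faces at th=k*60 ; teeth at 30+60k
    t=(th+np.pi/6)%(np.pi/3)-np.pi/6
    fx=r*np.cos(t)-.028; fl=abs(fx)
    # tooth
    k=(th)%(np.pi/3)-np.pi/6
    s=r*np.sin(k); h=r*np.cos(k)
    qx=abs(s)-.0035; qy=np.maximum(h-.052,.025-h)
    dt=np.abs(np.where((qx>0)|(qy>0),np.hypot(np.maximum(qx,0),np.maximum(qy,0)),np.maximum(qx,qy)))
    return np.minimum(fl,dt)
def wheels(P,c,yaw):
    R=np.array([[np.cos(yaw),-np.sin(yaw)],[np.sin(yaw),np.cos(yaw)]])
    L=(P[:,:2]-c)@R
    out=[]
    for y in (.07,0,-.07):
        m=(abs(L[:,1]-y)<.014)&(abs(L[:,0])<.053)&(P[:,2]>.074)&(P[:,2]<.12)
        X,Z=L[m,0],P[m,2]-.06
        A=np.radians(np.arange(0,60,.5))
        best=min((np.mean(np.minimum(secdist(X-dx,Z-dz,a),.006)),np.degrees(a),dx,dz) for a in A for dx in (-.003,0,.003) for dz in (-.002,0,.002))
        out.append((m.sum(),)+tuple(np.round(best,4)))
    return out
E
python3 - <<'E'
from fit import *
for c in ['top','scene']:
    d=dict(np.load(c+'.npz')); P,u,v=cloud(d)
    r,ctr,h=pose(P); print(c,r,ctr,h)
E
```

```text
top ((203.31979370117188, 201.26531982421875), (236.49122619628906, 140.7941131591797), 12.380758285522461) [0.53126532 0.07331979] 0.06987291024552886
scene ((202.5899658203125, 202.74575805664062), (235.7196044921875, 141.27655029296875), 12.362491607666016) [0.53274576 0.07258997] 0.07052053580122955
```

Run:
```python
from fit import *
yaw=np.radians(-12.37); c=np.array([.532,.073])
for n in ['top','scene']:
    d=dict(np.load(n+'.npz')); P,u,v=cloud(d)
    print(n,wheels(P,c,yaw))
R=np.array([[np.cos(yaw),-np.sin(yaw)],[np.sin(yaw),np.cos(yaw)]])
for y in (.07,0,-.07): print(c+R@[0,y])
# fins check
L=(P[:,:2]-c)@R
for y in (.105,.035,-.035,-.105):
    m=(abs(L[:,1]-y)<.012)&(abs(L[:,0])<.03)&(P[:,2]>.078); print(y,m.sum(),L[m].mean(0),P[m,2].max())
o=readout.get_obs();print(o['t'],o['tool_pos'],o['ee_rot'])
```

```text
top [(np.int64(991), np.float64(0.0007), np.float64(51.0), np.float64(0.0), np.float64(0.0)), (np.int64(1005), np.float64(0.0006), np.float64(57.0), np.float64(0.0), np.float64(0.0)), (np.int64(1566), np.float64(0.0007), np.float64(21.0), np.float64(0.0), np.float64(0.0))]
scene [(np.int64(846), np.float64(0.0008), np.float64(51.5), np.float64(0.0), np.float64(0.0)), (np.int64(930), np.float64(0.0007), np.float64(57.5), np.float64(0.0), np.float64(0.0)), (np.int64(1133), np.float64(0.0007), np.float64(21.5), np.float64(0.0), np.float64(0.0))]
[0.54699567 0.14137492]
[0.532 0.073]
[0.51700433 0.00462508]
0.105 65 [0.00380338 0.10513132] 0.0923354543085764
0.035 83 [0.00215242 0.0351564 ] 0.09174753028850927
-0.035 87 [ 0.00225311 -0.03466155] 0.09206052185219689
-0.105 81 [ 0.0024871  -0.10447584] 0.0923070396308178
0.7 [ 0.2240471  -0.66318005  0.21393864] [-3.14158619e+00 -6.92155004e-07  3.25770706e-01]
```

```bash
cat > plan.py <<'E'
import numpy as np,sys
from scipy.spatial.transform import Rotation as Ro
from look import readout
YAW=np.radians(-12.37); C=np.array([.532,.073])
def rel(p,yaw,o=None):
    o=o or readout.get_obs()
    R0=Ro.from_euler('xyz',o['ee_rot']); R1=Ro.from_euler('xyz',[np.pi,0,yaw])
    d=R0.inv().apply(np.array(p)-o['tool_pos'])/.04
    t=np.degrees((R0.inv()*R1).as_rotvec())/5
    return d,t
def at(s,y,z):
    e=np.array([np.cos(YAW),np.sin(YAW)]);n=np.array([-e[1],e[0]])
    return np.r_[C+s*e+y*n,z]
def state():
    o=readout.get_obs();e=np.array([np.cos(YAW),np.sin(YAW)]);n=np.array([-e[1],e[0]])
    q=o['tool_pos'][:2]-C
    print('t',o['t'],'s,y,z',np.round([q@e*1e3,q@n*1e3,o['tool_pos'][2]*1e3],1),'rot',np.round(np.degrees(o['ee_rot']),2),'F',o['wrist_force'].round(1),'w',round(o['width'],3))
TY=np.radians(77.63)
E
python3 - <<'E'
from fit import *
from plan import *
d=dict(np.load('top.npz')); P,u,v=cloud(d)
for x0 in np.arange(.2,.9,.1):
    print(round(x0,1),[round(float(np.percentile(P[m,2],99.5)),2) if (m:=(abs(P[:,0]-x0-.05)<.05)&(abs(P[:,1]-y-.05)<.05)).any() else None for y in np.arange(-.8,.4,.1)])
print(rel(at(-.0615,.07,.16),TY)); state()
E
```

```text
0.2 [None, None, None, None, 0.0, 0.0, 0.0, 0.0, 0.0, 0.0, 0.0, 0.0, 0.02]
0.3 [None, None, None, None, 0.0, 0.0, 0.0, 0.0, 0.0, 0.0, 0.0, 0.0, 0.02]
0.4 [None, None, None, None, 0.0, 0.0, 0.0, 0.08, 0.08, 0.07, 0.01, 0.01, 0.02]
0.5 [None, None, None, None, 0.03, 0.0, 0.0, 0.11, 0.11, 0.11, 0.07, 0.0, 0.09]
0.6 [None, None, None, 0.0, 0.0, 0.0, 0.0, 0.04, 0.07, 0.07, 0.07, 0.0, 0.09]
0.7 [None, None, None, 0.02, 0.04, 0.0, 0.0, 0.04, 0.04, 0.01, 0.0, 0.0, 0.0]
0.8 [None, None, None, 0.0, 0.08, 0.11, 0.1, 0.1, 0.16, 0.14, 0.11, 0.11, 0.0]
(array([ 12.76888954, -17.2647419 ,   1.34858653]), array([-6.33289635e-05, -4.53302885e-05, -1.17929427e+01]))
t 0.7 s,y,z [-143.1 -785.1  213.9] rot [-180.     -0.     18.67] F [-0.4 -0.4 -0.5] w 0.997
```

View pics/scene1.png

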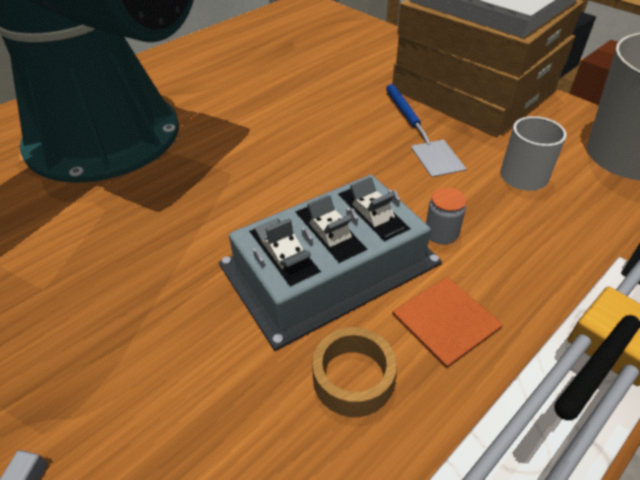

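>>> carry_out(
  dp=[
    [0.6,-0.8,0],
    [1.2,-1.6,0],
    [1.8,-2.4,0],
    [2.4,-3.2,0],
    [3.0,-4.1,0],
  ],
  twist=[
    [0,0,0],
    [0,0,0],
    [0,0,0],
    [0,0,0],
    [0,0,0],
  ],
  jaw=1,
  force=40,
)

```text
t: 1.12
tool_pos: [0.2851, -0.4694, 0.214]
ee_rot: [3.141, -0.0, 0.325]
wrist_force: [0.8, -0.4, 0.1]
width: 0.667
```

>>> carry_out(
  dp=[
    [0.6,-0.8,0],
    [1.2,-1.6,0],
    [1.8,-2.4,0],
    [2.4,-3.2,0],
    [3.0,-4.1,0],
  ],
  twist=[
    [0,0,0],
    [0,0,0],
    [0,0,0],
    [0,0,0],
    [0,0,0],
  ],
)

```text
t: 1.53
tool_pos: [0.346, -0.2772, 0.2142]
ee_rot: [3.141, -0.0, 0.325]
wrist_force: [0.9, 0.1, 0.1]
width: 0.302
```

>>> carry_out(
  dp=[
    [0.6,-0.8,0],
    [1.2,-1.6,0],
    [1.8,-2.4,0],
    [2.4,-3.2,0],
    [3.0,-4.1,0],
  ],
  twist=[
    [0,0,0],
    [0,0,0],
    [0,0,0],
    [0,0,0],
    [0,0,0],
  ],
)

```text
t: 1.95
tool_pos: [0.4069, -0.0848, 0.2144]
ee_rot: [3.141, -0.001, 0.325]
wrist_force: [1.3, -0.5, 0.3]
width: 0.005
```

Run:
```python
from plan import *
state(); print(rel(at(-.0615,.07,.16),TY))
```

```text
t 1.95 s,y,z [ -88.4 -180.9  214.4] rot [ 1.7996e+02 -6.0000e-02  1.8640e+01] F [ 1.3 -0.5  0.3] w 0.005
(array([ 3.80785454, -5.03041873,  1.36134041]), array([ 1.41319538e-02, -7.16503106e-03, -1.17972053e+01]))
```

>>> carry_out(
  dp=[
    [0.6,-0.8,0],
    [1.2,-1.6,0],
    [1.8,-2.4,0],
    [2.4,-3.2,0],
    [3.0,-4.0,0],
  ],
  twist=[
    [0,0,-1.3],
    [0,0,-2.6],
    [0,0,-3.9],
    [0,0,-5.2],
    [0,0,-6.5],
  ],
)

```text
t: 2.37
tool_pos: [0.4691, 0.1058, 0.2142]
ee_rot: [3.141, -0.001, 0.899]
wrist_force: [0.9, -0.8, 0.9]
width: 0.005
```

Run:
```python
from plan import *
state(); print(rel(at(-.0615,.07,.16),TY))
```

```text
t 2.3667 s,y,z [-68.4  18.5 214.2] rot [ 1.7997e+02 -3.0000e-02  5.1510e+01] F [ 0.9 -0.8  0.9] w 0.005
(array([ 1.23114475, -0.41153685,  1.35641938]), array([ 7.53231757e-03, -4.90981070e-03, -5.22451311e+00]))
```

>>> carry_out(
  dp=[
    [0.6,-0.2,0],
    [1.2,-0.4,0.3],
    [1.23,-0.41,0.8],
    [1.23,-0.41,1.35],
    [1.23,-0.41,1.35],
  ],
  twist=[
    [0,0,-1.3],
    [0,0,-2.6],
    [0,0,-3.9],
    [0,0,-5.22],
    [0,0,-5.22],
  ],
)

```text
t: 2.78
tool_pos: [0.4849, 0.1521, 0.1567]
ee_rot: [-3.137, 0.002, 1.355]
wrist_force: [-1.0, 0.1, -1.3]
width: 0.004
```

Run:
```python
from look import *
from plan import *
d=snap('scene','s2.png'); state(); print(rel(at(-.0615,.07,.094),TY))
```

```text
t 2.8333 s,y,z [-62.2  67.2 158.5] rot [-1.7981e+02  1.0000e-01  7.7180e+01] F [-0.4  0.8  0.2] w 0.003
(array([0.07248254, 0.0212497 , 1.61339045]), array([-0.03720819,  0.0189486 , -0.0893547 ]))
```

View pics/s2.png

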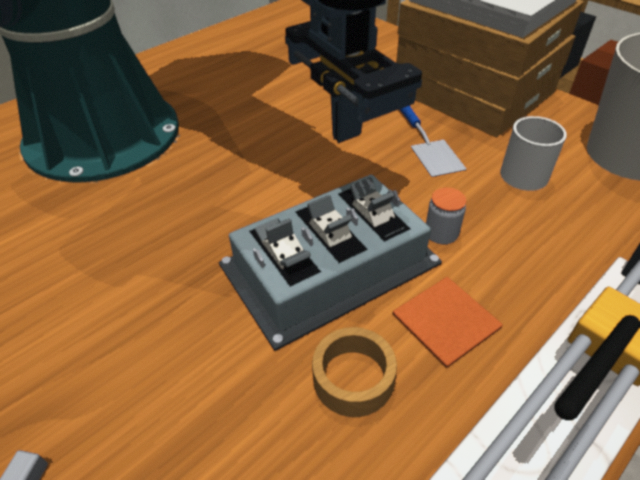

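The closed fingers are upright above the near side of the left wheel (about px 350,130), with the jaw axis along the coder's x. Next I'll descend.

>>> carry_out(
  dp=[
    [0.07,0.02,0.8],
    [0.07,0.02,1.2],
    [0.07,0.02,1.6],
    [0.07,0.02,1.61],
    [0.07,0.02,1.61],
  ],
  twist=[
    [0,0,-0.09],
    [0,0,-0.09],
    [0,0,-0.09],
    [0,0,-0.09],
    [0,0,-0.09],
  ],
)

```text
t: 3.25
tool_pos: [0.4886, 0.1545, 0.0964]
ee_rot: [-3.141, 0.0, 1.353]
wrist_force: [-0.4, -0.7, 0.7]
width: 0.005
```

Run:
```python
from look import *
from plan import *
d=snap('scene','s3.png'); state(); print(rel(at(.002-.0135,.07,.094),TY))
f=d['frame'][120:280,230:450,::-1];cv2.imwrite('pics/s3c.png',cv2.resize(f,None,fx=3.5,fy=3.5,interpolation=2))
```

```text
t 3.3 s,y,z [-59.4  70.6  97. ] rot [ 1.7994e+02 -3.0000e-02  7.7570e+01] F [0.2 0.4 0.1] w 0.004
(array([-0.01362534,  1.19700223,  0.07520539]), array([ 0.01218759, -0.00638484, -0.01192467]))
```

View pics/s3c.png

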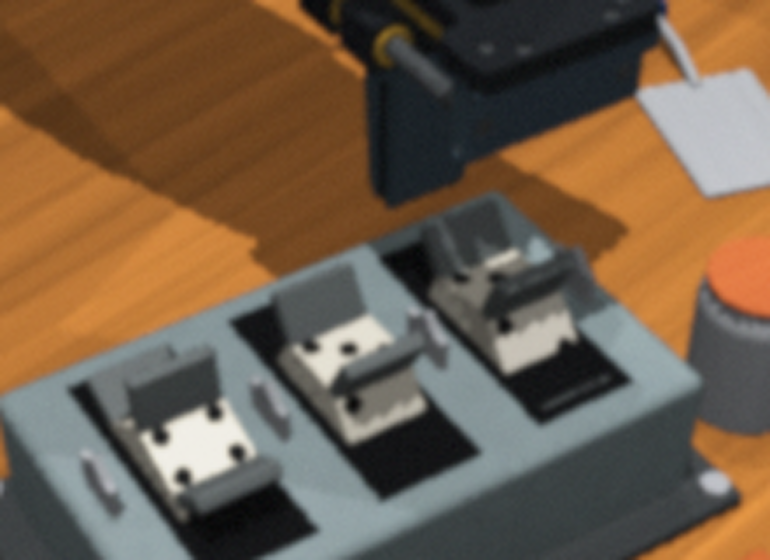

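>>> carry_out(
  dp=[
    [0,0.05,0.08],
    [0,0.3,0.08],
    [0,0.6,0.08],
    [0,0.9,0.08],
    [0,1.2,0.08],
  ],
  twist=[
    [0,0,0],
    [0,0,0],
    [0,0,0],
    [0,0,0],
    [0,0,0],
  ],
)

```text
t: 3.72
tool_pos: [0.5362, 0.1443, 0.093]
ee_rot: [-3.141, -0.0, 1.356]
wrist_force: [-4.5, 1.0, 4.2]
width: 0.006
```

Run:
```python
from fit import *
from plan import *
d=snap('scene','s4.png'); state(); P,u,v=cloud(d); print(wheels(P,C,YAW))
f=d['frame'][120:280,230:450,::-1];cv2.imwrite('pics/s4c.png',cv2.resize(f,None,fx=3.5,fy=3.5,interpolation=2))
state()
```

```text
t 3.7667 s,y,z [-9.  70.8 93.3] rot [ 1.7993e+02 -4.0000e-02  7.7670e+01] F [-0.6 -0.3  0.5] w 0.005
[(np.int64(946), np.float64(0.0009), np.float64(34.0), np.float64(0.0), np.float64(0.0)), (np.int64(933), np.float64(0.0007), np.float64(58.0), np.float64(0.0), np.float64(0.0)), (np.int64(1116), np.float64(0.0007), np.float64(21.5), np.float64(0.0), np.float64(0.0))]
t 3.7667 s,y,z [-9.  70.8 93.3] rot [ 1.7993e+02 -4.0000e-02  7.7670e+01] F [-0.6 -0.3  0.5] w 0.005
```

View pics/s4c.png

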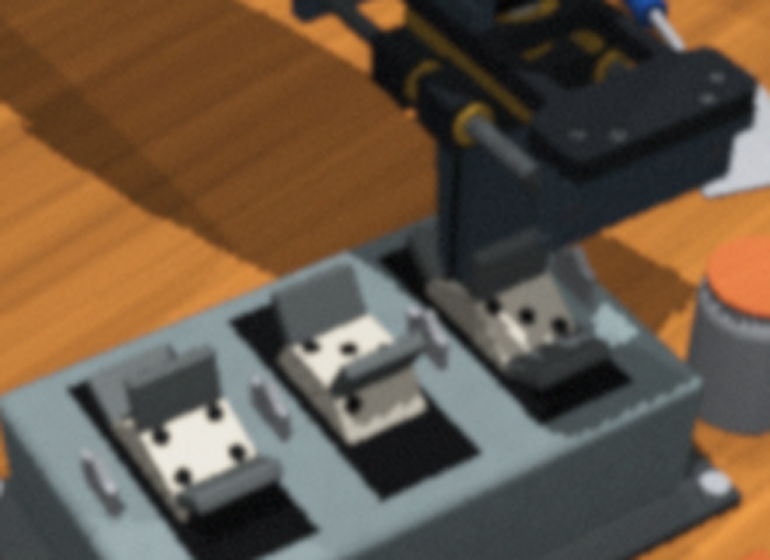

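>>> carry_out(
  dp=[
    [0,0.1,0],
    [0,0.2,0],
    [0,0.25,0],
    [0,0.25,0],
  ],
  twist=[
    [0,0,0],
    [0,0,0],
    [0,0,0],
    [0,0,0],
  ],
)

```text
t: 4.1
tool_pos: [0.545, 0.1423, 0.0923]
ee_rot: [-3.141, 0.0, 1.356]
wrist_force: [-1.5, 0.2, -0.1]
width: 0.002
```

Run:
```python
from fit import *
from plan import *
for c in ('scene','top'):
    d=snap(c,'5'+c+'.png'); P,u,v=cloud(d); print(wheels(P,C,YAW))
state()
```

```text
[(np.int64(763), np.float64(0.0013), np.float64(47.0), np.float64(0.0), np.float64(0.0)), (np.int64(920), np.float64(0.0007), np.float64(58.0), np.float64(0.0), np.float64(0.0)), (np.int64(1127), np.float64(0.0007), np.float64(21.5), np.float64(0.0), np.float64(0.0))]
[(np.int64(0), np.float64(nan), np.float64(0.0), np.float64(-0.003), np.float64(-0.002)), (np.int64(985), np.float64(0.0007), np.float64(57.5), np.float64(0.0), np.float64(0.0)), (np.int64(1561), np.float64(0.0007), np.float64(21.0), np.float64(0.0), np.float64(0.0))]
t 4.2 s,y,z [-2.1 70.5 92.4] rot [179.97   0.    77.73] F [-0.8 -0.3 -0.6] w 0.004
  return _methods._mean(a, axis=axis, dtype=dtype,
  ret = ret.dtype.type(ret / rcount)
```

>>> carry_out(
  dp=[
    [0,0.1,-0.03],
    [0,0.2,-0.03],
    [0,0.22,-0.03],
    [0,0.22,-0.03],
    [0,0.22,-0.03],
  ],
  twist=[
    [0,0,0],
    [0,0,0],
    [0,0,0],
    [0,0,0],
    [0,0,0],
  ],
)

```text
t: 4.62
tool_pos: [0.5538, 0.1404, 0.0936]
ee_rot: [3.141, -0.0, 1.356]
wrist_force: [-1.3, -0.2, -0.1]
width: 0.007
```

Run:
```python
from fit import *
from plan import *
for c in ('scene',):
    d=snap(c,'6'+c+'.png'); P,u,v=cloud(d); print(wheels(P,C,YAW))
state()
```

```text
[(np.int64(620), np.float64(0.0016), np.float64(57.0), np.float64(0.0), np.float64(0.002)), (np.int64(919), np.float64(0.0007), np.float64(58.0), np.float64(0.0), np.float64(0.0)), (np.int64(1131), np.float64(0.0007), np.float64(21.5), np.float64(0.0), np.float64(0.0))]
t 4.6667 s,y,z [ 6.9 70.6 93.7] rot [ 1.7996e+02 -1.0000e-02  7.7720e+01] F [-2.1  0.3  0.1] w 0.005
```

>>> carry_out(
  dp=[
    [0,0,-0.9],
    [0,0,-1.7],
    [0.9,0,-1.7],
    [1.8,-0.5,-1.7],
    [2.7,-0.9,-1.7],
  ],
  twist=[
    [0,0,0],
    [0,0,0],
    [0,0,0],
    [0,0,0],
    [0,0,0],
  ],
)

```text
t: 5.08
tool_pos: [0.5421, 0.255, 0.1628]
ee_rot: [3.139, -0.002, 1.355]
wrist_force: [-0.1, -0.1, 0.4]
width: 0.005
```

Run:
```python
from fit import *
from plan import *
for c in ('scene','top'):
    d=snap(c,'7'+c+'.png'); P,u,v=cloud(d); print(wheels(P,C,YAW))
state();print(rel(at(-.030,-.07,.15),TY),rel(at(-.030,-.07,.094),TY))
```

```text
[(np.int64(821), np.float64(0.0008), np.float64(58.5), np.float64(0.0), np.float64(0.0)), (np.int64(918), np.float64(0.0007), np.float64(58.0), np.float64(0.0), np.float64(0.0)), (np.int64(1130), np.float64(0.0007), np.float64(21.5), np.float64(0.0), np.float64(0.0))]
[(np.int64(985), np.float64(0.0007), np.float64(58.0), np.float64(0.0), np.float64(0.0)), (np.int64(1012), np.float64(0.0007), np.float64(57.5), np.float64(0.0), np.float64(0.0)), (np.int64(1563), np.float64(0.0007), np.float64(21.0), np.float64(0.0), np.float64(0.0))]
t 5.1833 s,y,z [-30.7 182.4 162.2] rot [ 1.799e+02 -1.000e-01  7.791e+01] F [-0.9 -0.4  0.1] w 0.003
(array([-6.31121969, -0.01385695,  0.29562991]), array([ 0.01969802, -0.01923572,  0.0561937 ])) (array([-6.31356386, -0.01626927,  1.69562587]), array([ 0.01969802, -0.01923572,  0.0561937 ]))
```

View pics/7scene.png

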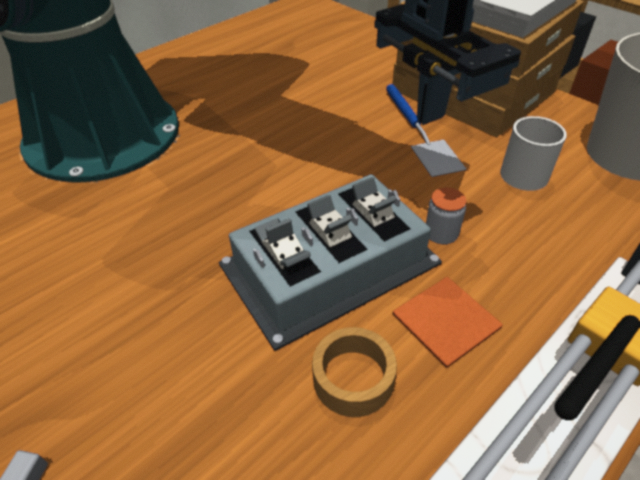

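>>> carry_out(
  dp=[
    [-0.9,0.3,0],
    [-1.8,0.6,0],
    [-2.7,0.77,0],
    [-2.81,0.77,0],
    [-2.81,0.77,0],
  ],
  twist=[
    [0,0,0.05],
    [0,0,0.05],
    [0,0,0.05],
    [0,0,0.05],
    [0,0,0.05],
  ],
)

```text
t: 5.6
tool_pos: [0.5478, 0.1353, 0.1618]
ee_rot: [3.141, -0.0, 1.349]
wrist_force: [0.5, 1.4, 0.1]
width: 0.003
```

Run:
```python
from plan import *
state();print(rel(at(0,.07,.094),TY))
```

```text
t 5.6 s,y,z [  2.1  64.3 161.8] rot [ 1.7996e+02 -1.0000e-02  7.7310e+01] F [0.5 1.4 0.1] w 0.003
(array([ 0.1430019 , -0.05413611,  1.69389712]), array([ 0.0079285 , -0.00115398, -0.0632879 ]))
```

>>> carry_out(
  dp=[
    [0.1,-0.05,0.5],
    [0.1,-0.05,1.0],
    [0.1,-0.05,1.5],
    [0.1,-0.05,1.69],
    [0.1,-0.05,1.69],
  ],
  twist=[
    [0,0,0],
    [0,0,0],
    [0,0,0],
    [0,0,0],
    [0,0,0],
  ],
)

```text
t: 6.02
tool_pos: [0.5457, 0.1421, 0.0924]
ee_rot: [-3.139, 0.001, 1.353]
wrist_force: [-0.5, -0.2, 0.3]
width: 0.001
```

>>> carry_out(
  dp=[
    [0,0,0],
    [0,0,0],
  ],
  twist=[
    [0,0,0],
    [0,0,0],
  ],
)

```text
t: 6.18
tool_pos: [0.5472, 0.1421, 0.095]
ee_rot: [3.14, -0.001, 1.352]
wrist_force: [-0.9, -0.3, 0.4]
width: 0.005
```

Run:
```python
from plan import *
state();print(rel(at(0.0084,.07,.094),TY))
```

```text
t 6.1833 s,y,z [ 0.1 70.7 95. ] rot [ 1.7993e+02 -3.0000e-02  7.7480e+01] F [-0.9 -0.3  0.4] w 0.005
(array([-0.01770628,  0.20756241,  0.02538197]), array([ 0.01455523, -0.0069246 , -0.02931444]))
```

>>> carry_out(
  dp=[
    [0,0.1,0.02],
    [0,0.21,0.02],
    [0,0.21,0.02],
    [0,0.21,0.02],
  ],
  twist=[
    [0,0,0],
    [0,0,0],
    [0,0,0],
    [0,0,0],
  ],
)

```text
t: 6.52
tool_pos: [0.5553, 0.1397, 0.0935]
ee_rot: [3.141, -0.0, 1.352]
wrist_force: [0.2, 0.2, -0.4]
width: 0.004
```

Run:
```python
from plan import *
state()
```

```text
t 6.5167 s,y,z [ 8.5 70.2 93.5] rot [ 1.7995e+02 -2.0000e-02  7.7450e+01] F [ 0.2  0.2 -0.4] w 0.004
```

>>> carry_out(
  dp=[
    [0,-0.05,-0.3],
    [0,-0.1,-1.0],
    [-0.5,-0.5,-1.7],
    [-1.4,-0.8,-1.7],
    [-2.3,-0.95,-1.7],
  ],
  twist=[
    [0,0,0],
    [0,0,0],
    [0,0,0],
    [0,0,0],
    [0,0,0],
  ],
)

```text
t: 6.93
tool_pos: [0.4973, 0.0581, 0.1634]
ee_rot: [3.138, -0.001, 1.354]
wrist_force: [1.0, 0.4, -0.9]
width: 0.003
```

>>> carry_out(
  dp=[
    [-0.6,0,0],
    [-1.2,0,0],
    [-1.2,0,0],
    [-1.2,0,0],
  ],
  twist=[
    [0,0,0],
    [0,0,0],
    [0,0,0],
    [0,0,0],
  ],
)

```text
t: 7.27
tool_pos: [0.4873, 0.0106, 0.1621]
ee_rot: [3.14, -0.0, 1.35]
wrist_force: [0.6, 0.6, 0.5]
width: 0.005
```

Run:
```python
from fit import *
from plan import *
for c in ('scene','top'):
    d=snap(c,'8'+c+'.png'); P,u,v=cloud(d); print(wheels(P,C,YAW))
state();print(rel(at(-.028,-.07,.15),TY),rel(at(-.028,-.07,.094),TY))
```

```text
[(np.int64(813), np.float64(0.0008), np.float64(1.0), np.float64(0.0), np.float64(0.0)), (np.int64(918), np.float64(0.0007), np.float64(57.5), np.float64(0.0), np.float64(0.0)), (np.int64(1125), np.float64(0.0008), np.float64(21.5), np.float64(0.0), np.float64(0.0))]
[(np.int64(996), np.float64(0.0007), np.float64(0.5), np.float64(0.0), np.float64(0.0)), (np.int64(0), np.float64(nan), np.float64(0.0), np.float64(-0.003), np.float64(-0.002)), (np.int64(0), np.float64(nan), np.float64(0.0), np.float64(-0.003), np.float64(-0.002))]
t 7.3667 s,y,z [-30.3 -69.4 161.7] rot [ 1.7995e+02 -2.0000e-02  7.7460e+01] F [-0.2  0.7  0.4] w 0.002
(array([-0.01587773,  0.05643307,  0.29376926]), array([ 0.00950455, -0.0030723 , -0.03472956])) (array([-0.01625484,  0.05527244,  1.69376873]), array([ 0.00950455, -0.0030723 , -0.03472956]))
  return _methods._mean(a, axis=axis, dtype=dtype,
  ret = ret.dtype.type(ret / rcount)
```

>>> carry_out(
  dp=[
    [0,0,0.6],
    [0,0,1.2],
    [0,0,1.68],
    [0,0,1.68],
    [0,0,1.68],
  ],
  twist=[
    [0,0,0],
    [0,0,0],
    [0,0,0],
    [0,0,0],
    [0,0,0],
  ],
)

```text
t: 7.78
tool_pos: [0.4869, 0.0121, 0.0937]
ee_rot: [-3.14, 0.0, 1.353]
wrist_force: [-0.3, 0.3, 0.2]
width: 0.003
```

>>> carry_out(
  dp=[
    [0,0,0],
    [0,0,0],
  ],
  twist=[
    [0,0,0],
    [0,0,0],
  ],
)

```text
t: 7.95
tool_pos: [0.4881, 0.0117, 0.0952]
ee_rot: [3.14, -0.0, 1.353]
wrist_force: [-0.3, -0.4, 0.3]
width: 0.003
```

Run:
```python
from plan import *
state();print(rel(at(.0082,-.07,.094),TY))
```

```text
t 7.95 s,y,z [-29.7 -69.3  95.2] rot [ 1.799e+02 -2.000e-02  7.749e+01] F [-0.3 -0.4  0.3] w 0.003
(array([-0.01482575,  0.94723421,  0.03190344]), array([ 0.02042373, -0.00410196, -0.02707711]))
```

>>> carry_out(
  dp=[
    [0,0.25,0.02],
    [0,0.5,0.02],
    [0,0.75,0.02],
    [0,0.9,0.02],
    [0,0.9,0.02],
  ],
  twist=[
    [0,0,0],
    [0,0,0],
    [0,0,0],
    [0,0,0],
    [0,0,0],
  ],
)

```text
t: 8.37
tool_pos: [0.524, 0.0032, 0.0934]
ee_rot: [3.141, -0.0, 1.352]
wrist_force: [0.5, 0.1, -0.6]
width: 0.008
```

>>> carry_out(
  dp=[
    [0,0,0],
    [0,0,0],
  ],
  twist=[
    [0,0,0],
    [0,0,0],
  ],
)

```text
t: 8.53
tool_pos: [0.5229, 0.0035, 0.0933]
ee_rot: [3.141, -0.0, 1.352]
wrist_force: [0.1, -0.2, 0.9]
width: 0.006
```

Run:
```python
from fit import *
from plan import *
d=snap('scene','9s.png'); P,u,v=cloud(d); print(wheels(P,C,YAW))
state();print(rel(at(.0082,-.07,.094),TY))
```

```text
[(np.int64(815), np.float64(0.0007), np.float64(1.0), np.float64(0.0), np.float64(0.0)), (np.int64(255), np.float64(0.0007), np.float64(57.5), np.float64(0.0), np.float64(0.0)), (np.int64(363), np.float64(0.0011), np.float64(59.0), np.float64(0.0), np.float64(0.0))]
t 8.5833 s,y,z [  5.8 -69.9  93.3] rot [ 1.7995e+02 -1.0000e-02  7.7460e+01] F [ 0.6 -0.   0.2] w 0.005
(array([-0.00235927,  0.06040358, -0.01653673]), array([ 0.00937623, -0.00138825, -0.0338983 ]))
```

>>> carry_out(
  dp=[
    [0,0.03,-0.01],
    [0,0.05,-0.01],
    [0,0.05,-0.01],
  ],
  twist=[
    [0,0,0],
    [0,0,0],
    [0,0,0],
  ],
)

```text
t: 8.83
tool_pos: [0.5245, 0.0031, 0.0937]
ee_rot: [3.141, -0.0, 1.352]
wrist_force: [-0.7, -0.4, 1.1]
width: 0.009
```

>>> carry_out(
  dp=[
    [0,-0.05,-0.3],
    [0,-0.1,-1.0],
    [0,0,-1.7],
    [0,0.8,-1.7],
    [0.4,1.2,-1.7],
  ],
  twist=[
    [0,0,0],
    [0,0,0],
    [0,0,0],
    [0,0,0],
    [0,0,0],
  ],
)

```text
t: 9.25
tool_pos: [0.5775, 0.0069, 0.1652]
ee_rot: [3.136, -0.001, 1.351]
wrist_force: [-0.4, 0.6, 0.4]
width: 0.001
```

>>> carry_out(
  dp=[
    [0.7,0,0],
    [1.35,0,0],
    [1.35,0,0],
    [1.35,0,0],
  ],
  twist=[
    [0,0,0],
    [0,0,0],
    [0,0,0],
    [0,0,0],
  ],
)

```text
t: 9.58
tool_pos: [0.5864, 0.0619, 0.1623]
ee_rot: [3.141, -0.0, 1.354]
wrist_force: [0.2, 0.1, -0.6]
width: 0.004
```

```bash
python3 - 2>/dev/null <<'E'
from fit import *
from plan import *
for c in ('scene','top'):
    d=snap(c,'10'+c+'.png'); P,u,v=cloud(d); print(wheels(P,C,YAW))
state();print(rel(at(.050,0,.094),TY))
E
```

```text
[(np.int64(417), np.float64(0.0007), np.float64(0.5), np.float64(0.0), np.float64(0.0)), (np.int64(920), np.float64(0.0007), np.float64(58.0), np.float64(0.0), np.float64(0.0)), (np.int64(1031), np.float64(0.0007), np.float64(0.0), np.float64(0.0), np.float64(0.0))]
[(np.int64(0), np.float64(nan), np.float64(0.0), np.float64(-0.003), np.float64(-0.002)), (np.int64(0), np.float64(nan), np.float64(0.0), np.float64(-0.003), np.float64(-0.002)), (np.int64(0), np.float64(nan), np.float64(0.0), np.float64(-0.003), np.float64(-0.002))]
t 9.6833 s,y,z [ 55.5  -0.4 162. ] rot [179.99   0.    77.48] F [-0.7  0.4  0.1] w 0.009
(array([ 0.01072158, -0.13740077,  1.6995207 ]), array([ 0.0013019 ,  0.00083034, -0.03046722]))
```

View pics/10scene.png

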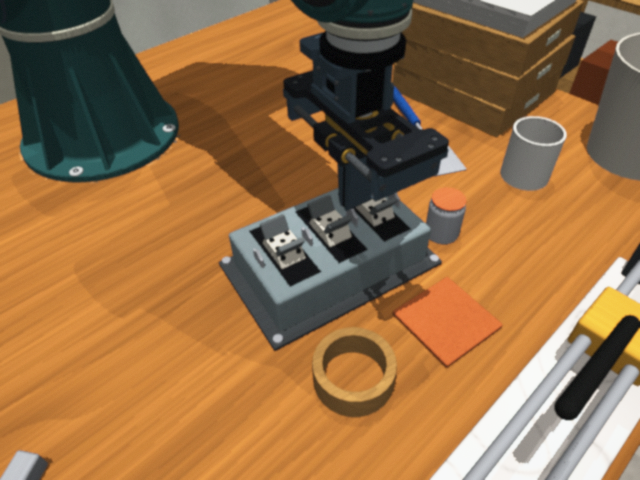

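Right wheel is at 0°, with five dots on top. The hand is on the far side of the middle wheel, so I'll descend and pull towards the robot.

>>> carry_out(
  dp=[
    [0,-0.1,0.6],
    [0,-0.1,1.2],
    [0,-0.1,1.68],
    [0,-0.1,1.68],
    [0,-0.1,1.68],
  ],
  twist=[
    [0,0,0],
    [0,0,0],
    [0,0,0],
    [0,0,0],
    [0,0,0],
  ],
)

```text
t: 10.1
tool_pos: [0.5819, 0.0612, 0.0942]
ee_rot: [-3.14, 0.001, 1.351]
wrist_force: [-0.4, 0.1, 0.8]
width: 0.005
```

>>> carry_out(
  dp=[
    [0,0,0],
    [0,0,0],
  ],
  twist=[
    [0,0,0],
    [0,0,0],
  ],
)

```text
t: 10.27
tool_pos: [0.5833, 0.0617, 0.0958]
ee_rot: [3.14, -0.001, 1.352]
wrist_force: [-0.5, 0.5, 0.4]
width: 0.004
```

Run:
```python
from plan import *
state();print(rel(at(-.0045,0,.094),TY))
```

```text
t 10.2667 s,y,z [52.5 -0.1 95.8] rot [ 1.7989e+02 -3.0000e-02  7.7440e+01] F [-0.5  0.5  0.4] w 0.004
(array([-0.00276793, -1.42629065,  0.0432963 ]), array([ 0.02136485, -0.00630547, -0.03724809]))
```

>>> carry_out(
  dp=[
    [0,-0.3,0.03],
    [0,-0.6,0.03],
    [0,-0.9,0.03],
    [0,-1.15,0.03],
    [0,-1.4,0.03],
  ],
  twist=[
    [0,0,0],
    [0,0,0],
    [0,0,0],
    [0,0,0],
    [0,0,0],
  ],
)

```text
t: 10.68
tool_pos: [0.5275, 0.0743, 0.0939]
ee_rot: [3.139, -0.001, 1.352]
wrist_force: [6.4, -1.5, -0.2]
width: 0.003
```

>>> carry_out(
  dp=[
    [0,0,0],
    [0,0,0],
  ],
  twist=[
    [0,0,0],
    [0,0,0],
  ],
)

```text
t: 10.85
tool_pos: [0.5268, 0.0743, 0.0933]
ee_rot: [-3.141, 0.0, 1.352]
wrist_force: [0.3, 0.3, -0.1]
width: 0.008
```

Run:
```python
from fit import *
from plan import *
d=snap('scene','11s.png'); P,u,v=cloud(d); print(wheels(P,C,YAW))
state();print(rel(at(-.0082,0,.094),TY))
```

```text
[(np.int64(371), np.float64(0.0007), np.float64(0.5), np.float64(0.0), np.float64(0.0)), (np.int64(609), np.float64(0.0019), np.float64(3.5), np.float64(0.0), np.float64(0.0)), (np.int64(1021), np.float64(0.0008), np.float64(59.5), np.float64(0.0), np.float64(0.0))]
t 10.9 s,y,z [-4.9  0.1 93.3] rot [-1.7997e+02  1.0000e-02  7.7480e+01] F [-0.5  0.4 -0.8] w 0.01
(array([-0.00286878, -0.08357152, -0.01857324]), array([-0.00624826,  0.00155814, -0.02986935]))
```

>>> carry_out(
  dp=[
    [0,-0.04,-0.01],
    [0,-0.07,-0.01],
    [0,-0.07,-0.01],
    [0,-0.07,-0.01],
  ],
  twist=[
    [0,0,0],
    [0,0,0],
    [0,0,0],
    [0,0,0],
  ],
)

```text
t: 11.23
tool_pos: [0.5252, 0.0746, 0.0935]
ee_rot: [3.142, 0.0, 1.352]
wrist_force: [1.4, -0.2, 0.3]
width: 0.007
```

Run:
```python
from plan import *
state()
```

```text
t 11.2333 s,y,z [-7.   0.1 93.5] rot [180.     0.    77.46] F [ 1.4 -0.2  0.3] w 0.007
```

>>> carry_out(
  dp=[
    [0,0.05,-0.3],
    [0,0.1,-1.0],
    [0,0.1,-1.8],
    [0,-0.7,-2.2],
    [0,-1.5,-2.6],
  ],
  twist=[
    [0,0,0],
    [0,0,0],
    [0,0,0],
    [0,0,0],
    [0,0,0],
  ],
)

```text
t: 11.65
tool_pos: [0.4669, 0.0877, 0.1996]
ee_rot: [3.14, -0.001, 1.351]
wrist_force: [-1.0, -0.5, -0.0]
width: 0.006
```

>>> carry_out(
  dp=[
    [-0.8,-0.2,0],
    [-1.6,-0.2,0],
    [-2.4,-0.2,0],
    [-3.2,-0.2,0],
    [-4.0,-0.2,0],
  ],
  twist=[
    [0,0,0],
    [0,0,0],
    [0,0,0],
    [0,0,0],
    [0,0,0],
  ],
)

```text
t: 12.07
tool_pos: [0.4234, -0.068, 0.1985]
ee_rot: [3.141, -0.0, 1.353]
wrist_force: [0.2, -0.4, 0.4]
width: 0.003
```

>>> carry_out(
  dp=[
    [-0.8,0,0],
    [-1.6,0,0],
    [-2.4,0,0],
    [-2.4,0,0],
    [-2.4,0,0],
  ],
  twist=[
    [0,0,0],
    [0,0,0],
    [0,0,0],
    [0,0,0],
    [0,0,0],
  ],
)

```text
t: 12.48
tool_pos: [0.4028, -0.1616, 0.1982]
ee_rot: [3.142, -0.0, 1.349]
wrist_force: [0.0, 0.0, -0.1]
width: 0.004
```

```bash
python3 - 2>/dev/null <<'E'
from fit import *
from plan import *
for c in ('scene','top'):
    d=snap(c,'12'+c+'.png'); P,u,v=cloud(d); print(wheels(P,C,YAW))
    f=d['frame'][170:370,190:450,::-1];cv2.imwrite('pics/12c%s.png'%c,cv2.resize(f,None,fx=3,fy=3,interpolation=2))
state()
E
```

```text
[(np.int64(819), np.float64(0.0007), np.float64(1.0), np.float64(0.0), np.float64(0.0)), (np.int64(899), np.float64(0.0007), np.float64(4.0), np.float64(0.0), np.float64(0.0)), (np.int64(1023), np.float64(0.0008), np.float64(59.5), np.float64(0.0), np.float64(0.0))]
[(np.int64(992), np.float64(0.0007), np.float64(0.5), np.float64(0.0), np.float64(0.0)), (np.int64(1005), np.float64(0.0007), np.float64(3.0), np.float64(0.0), np.float64(0.0)), (np.int64(1022), np.float64(0.0007), np.float64(59.0), np.float64(0.0), np.float64(0.0))]
t 12.5833 s,y,z [ -75.9 -255.3  197.8] rot [-1.7999e+02 -1.0000e-02  7.7440e+01] F [-0.3 -0.8  0.3] w 0.006
```

View pics/12ctop.png

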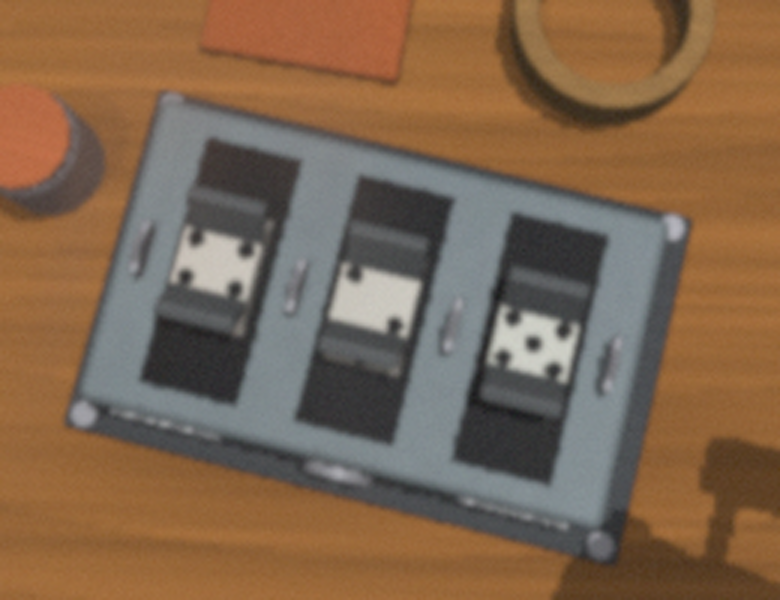

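View pics/12cscene.png

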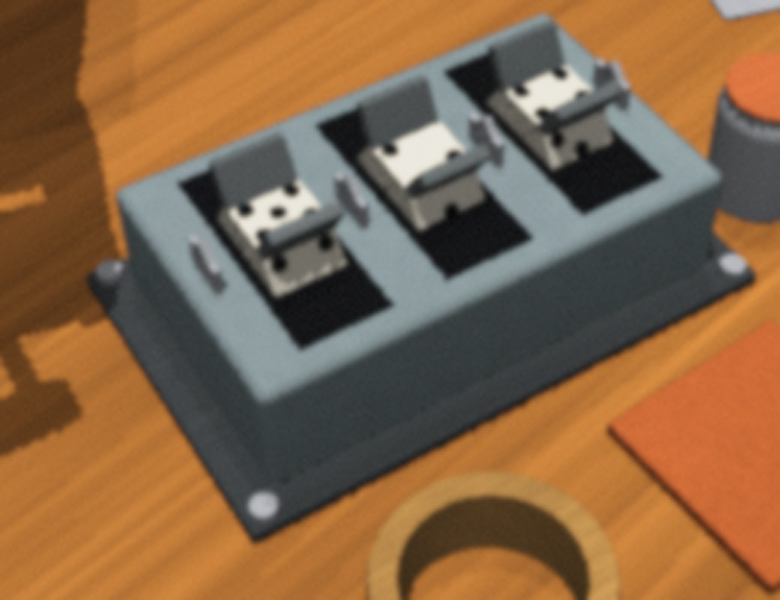

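All three faces read 4, 2, 5 in both views. The middle one is still about 3.5° short, so I'll nudge it.

>>> carry_out(
  dp=[
    [1.0,0.3,0],
    [2.0,0.6,0],
    [3.0,0.9,0],
    [4.0,1.2,0],
    [5.0,1.5,0],
  ],
  twist=[
    [0,0,0],
    [0,0,0],
    [0,0,0],
    [0,0,0],
    [0,0,0],
  ],
)

```text
t: 13.0
tool_pos: [0.5052, 0.0248, 0.1978]
ee_rot: [3.142, -0.0, 1.354]
wrist_force: [0.8, -1.5, 0.5]
width: 0.003
```

>>> carry_out(
  dp=[
    [0.8,0.4,0],
    [1.4,0.4,0.4],
    [1.4,0.4,0.8],
    [1.4,0.4,0.8],
    [1.4,0.4,0.8],
  ],
  twist=[
    [0,0,0],
    [0,0,0],
    [0,0,0],
    [0,0,0],
    [0,0,0],
  ],
)

```text
t: 13.42
tool_pos: [0.5317, 0.0736, 0.1652]
ee_rot: [-3.14, 0.001, 1.354]
wrist_force: [0.4, 0.1, 1.3]
width: 0.003
```

Run:
```python
from plan import *
state();print(rel(at(0,0,.094),TY))
```

```text
t 13.4167 s,y,z [ -0.4   0.5 165.2] rot [-1.7988e+02  4.0000e-02  7.7580e+01] F [0.4 0.1 1.3] w 0.003
(array([-0.01099145,  0.01379758,  1.77881824]), array([-0.0234034 ,  0.00752933, -0.00919394]))
```

>>> carry_out(
  dp=[
    [0,0,0.6],
    [0,0,1.2],
    [0,0,1.6],
    [0,0,1.77],
    [0,0,1.77],
  ],
  twist=[
    [0,0,0],
    [0,0,0],
    [0,0,0],
    [0,0,0],
    [0,0,0],
  ],
)

```text
t: 13.83
tool_pos: [0.5321, 0.0723, 0.0944]
ee_rot: [-3.14, 0.0, 1.352]
wrist_force: [-1.5, -0.4, -0.5]
width: 0.007
```

>>> carry_out(
  dp=[
    [0,0,0],
    [0,0,0],
  ],
  twist=[
    [0,0,0],
    [0,0,0],
  ],
)

```text
t: 14.0
tool_pos: [0.5335, 0.0725, 0.0962]
ee_rot: [3.14, -0.001, 1.352]
wrist_force: [0.9, 0.4, 0.4]
width: 0.004
```

Run:
```python
from plan import *
state();print(rel(at(-.0095,0,.0935),TY))
```

```text
t 14.0 s,y,z [ 1.6 -0.2 96.2] rot [ 1.799e+02 -3.000e-02  7.745e+01] F [0.9 0.4 0.4] w 0.004
(array([ 0.00393878, -0.27672981,  0.0668242 ]), array([ 0.02002214, -0.00674127, -0.03546704]))
```

>>> carry_out(
  dp=[
    [0,-0.12,0.03],
    [0,-0.22,0.03],
    [0,-0.22,0.03],
    [0,-0.22,0.03],
    [0,-0.22,0.03],
  ],
  twist=[
    [0,0,0],
    [0,0,0],
    [0,0,0],
    [0,0,0],
    [0,0,0],
  ],
)

```text
t: 14.42
tool_pos: [0.524, 0.0745, 0.0937]
ee_rot: [3.142, -0.0, 1.352]
wrist_force: [-0.7, 0.3, -0.7]
width: 0.007
```

Run:
```python
from plan import *
state();print(rel(at(-.0095,0,.0935),TY))
```

```text
t 14.4167 s,y,z [-8.1 -0.3 93.7] rot [180.    -0.    77.47] F [-0.7  0.3 -0.7] w 0.007
(array([ 0.00666754, -0.03466134,  0.0057693 ]), array([ 0.00058118, -0.00054944, -0.03183812]))
```

>>> carry_out(
  dp=[
    [0,-0.02,0],
    [0,-0.035,0],
    [0,-0.035,0],
    [0,-0.035,0],
  ],
  twist=[
    [0,0,0],
    [0,0,0],
    [0,0,0],
    [0,0,0],
  ],
)

```text
t: 14.75
tool_pos: [0.5232, 0.0747, 0.0937]
ee_rot: [3.141, -0.0, 1.352]
wrist_force: [3.6, -1.1, -0.5]
width: 0.002
```

Run:
```python
from plan import *
state()
```

```text
t 14.75 s,y,z [-9.  -0.2 93.7] rot [ 1.7995e+02 -1.0000e-02  7.7470e+01] F [ 3.6 -1.1 -0.5] w 0.002
```

>>> carry_out(
  dp=[
    [0,0.05,-0.3],
    [0,0.1,-1.0],
    [0,0.1,-1.8],
    [0,-0.7,-2.2],
    [0,-1.5,-2.6],
  ],
  twist=[
    [0,0,0],
    [0,0,0],
    [0,0,0],
    [0,0,0],
    [0,0,0],
  ],
)

```text
t: 15.17
tool_pos: [0.4641, 0.0877, 0.1995]
ee_rot: [3.141, -0.0, 1.351]
wrist_force: [-0.8, 0.8, -0.4]
width: 0.009
```

>>> carry_out(
  dp=[
    [-0.8,-0.2,0],
    [-1.6,-0.2,0],
    [-2.4,-0.2,0],
    [-3.2,-0.2,0],
    [-4.0,-0.2,0],
  ],
  twist=[
    [0,0,0],
    [0,0,0],
    [0,0,0],
    [0,0,0],
    [0,0,0],
  ],
)

```text
t: 15.58
tool_pos: [0.4206, -0.0678, 0.1983]
ee_rot: [-3.141, -0.0, 1.353]
wrist_force: [0.8, 0.3, -0.3]
width: -0.0
```

>>> carry_out(
  dp=[
    [-0.8,0,0],
    [-1.6,0,0],
    [-2.4,0,0],
    [-2.4,0,0],
    [-2.4,0,0],
  ],
  twist=[
    [0,0,0],
    [0,0,0],
    [0,0,0],
    [0,0,0],
    [0,0,0],
  ],
)

```text
t: 16.0
tool_pos: [0.4001, -0.1614, 0.198]
ee_rot: [-3.141, -0.0, 1.349]
wrist_force: [-0.1, 0.7, 0.1]
width: 0.001
```

```bash
python3 - 2>/dev/null <<'E'
from fit import *
from plan import *
for c in ('scene','top'):
    d=snap(c,'13'+c+'.png'); P,u,v=cloud(d); print(wheels(P,C,YAW))
    f=d['frame'][170:370,190:450,::-1];cv2.imwrite('pics/13c%s.png'%c,cv2.resize(f,None,fx=3,fy=3,interpolation=2))
state()
E
```

```text
[(np.int64(821), np.float64(0.0007), np.float64(1.0), np.float64(0.0), np.float64(0.0)), (np.int64(908), np.float64(0.0007), np.float64(1.0), np.float64(0.0), np.float64(0.0)), (np.int64(1020), np.float64(0.0007), np.float64(59.5), np.float64(0.0), np.float64(0.0))]
[(np.int64(994), np.float64(0.0007), np.float64(0.5), np.float64(0.0), np.float64(0.0)), (np.int64(1005), np.float64(0.0007), np.float64(0.5), np.float64(0.0), np.float64(0.0)), (np.int64(1022), np.float64(0.0007), np.float64(59.0), np.float64(0.0), np.float64(0.0))]
t 16.1 s,y,z [ -78.5 -255.7  197.8] rot [-1.7997e+02 -2.0000e-02  7.7450e+01] F [ 0.1 -0.1  0.3] w 0.005
```

View pics/13ctop.png

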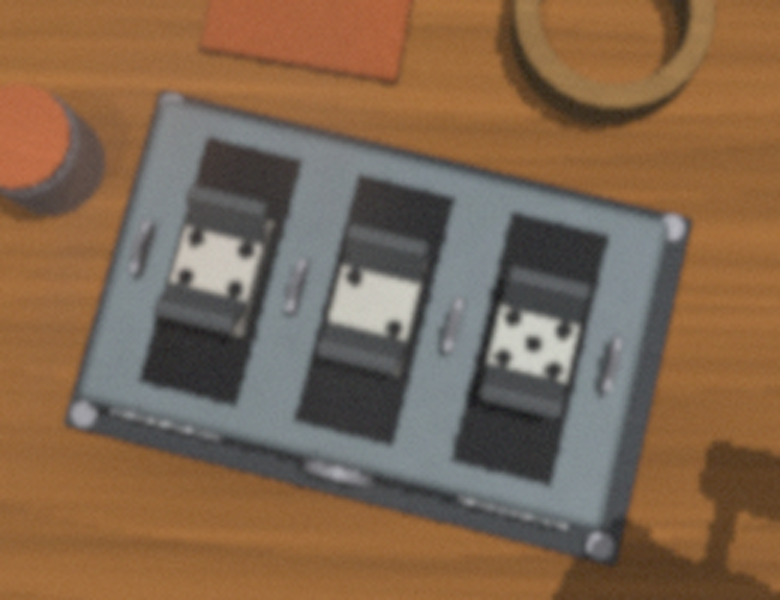

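The top view shows four dots on the left (px 215,262), two in the middle (375,300) and five on the right (533,343). Each face is within about 1° of square and the hand is clear.

```bash
python3 -c "
from station import order; print(order.finish_job())"
```

```text
the job is handed in; nothing more can be done
None
```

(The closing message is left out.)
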